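# Seat a well plate in the imager's drawer and shut the drawer

### The arm

A 7-joint arm with a two-finger parallel gripper is mounted at the origin on the work surface. World frame = base frame: x ahead of the robot, y to its left, z up, the work surface at z = 0. Lengths are in m, angles in rad, forces in N, time in s.
With the tool pointing down it reaches from about 0.4 to 0.85 m from the base axis. Payload 10.4 kg.
Tool frame: the origin (TCP) lies on the centre line of the jaws, within the pads' length; the fingertips stand 8 mm ahead of it and the grasp point (between the pads) lies 11 mm behind it (r.finger_overhang is the distance from the TCP to the fingertips, in m); z points along the fingers, y is the line along which they close (so a half turn about z gives the same grasp; the last joint's range is limited). The gripper opens to 87 mm and grips with 3 to 60 N. Pads are 19 mm wide; open, the fingers measure 117 mm over their backs; the gripper's body (75 mm by 190 mm) begins 51 mm behind the grasp point.
Start: joints at [1.146, 0.332, -0.065, 1.46, 0.022, 1.35, -0.088], TCP at [0.244, -0.575, 0.231] pointing down, gripper open.
Joint ranges: [-2.6, 2.6], [-0.5, 2.12], [-1.47, 1.34], [0.16, 2.42], [-1.27, 4.41], [0.06, 2.06], [-2.6, 2.6]. Speed limits (rad/s): [2.22, 2.22, 2.79, 2.79, 3.14, 3.14, 3.14].

### API

Orientations are given as a unit quaternion [x, y, z, w].
In Python, from bench import r, vision gives the robot as it stands.
- The arm moves only by the tool drive_tool, never from a script. Its argument "series" is a list of rows, each a list of 2 entries, a list of its own where there are three numbers: the shift along the world's x, y, z in cm, then the turn about the world's z in degrees. A call has exactly 10 rows; each row shifts and turns the commanded pose from where the row before left it; what a row does not reach is not made up. A row lasts 1/8 s, in which the tool goes at most 62.5 mm and 10.7 degrees, less where a joint would pass 70% of its speed; a pose out of reach is approached as far as the arm can. A call with a gripper value outside its range is refused whole. "hand" is the closure, from 0 (fully open) to 1 (shut), set as the call begins (left out, the last holds). The fingers move at their own pace and stop on an object; "newtons" is the grip in N (left out, the last holds). Time passes only in rows, so rows that do not move let the fingers close, or fill a call up. It gives the time, the measured TCP pose, the force, the opening and the grip force at its end, in the units of the state.
- r.read_state(): the state, without advancing time (a new reading comes with each control period).
- vision.camera(name): name is "scene" or "top" or "wrist"; returns a dict with "color" (420x560x3 uint8, red, green, blue), "intrinsics" (3x3 intrinsics, pixels), "k1" (the pictures are not rectified: a ray, as slopes to the right and down, at radius r is drawn at 1 + k1 r^2 times it, then the intrinsics apply), "R" (3x3) and "t" (3): a world point X has camera coordinates R X + t; the wrist camera has in their place "mount" (4x4, takes a point from camera to tool coordinates, whose origin is the TCP and whose axes are the flange's). Camera axes: x right, y down, z forward; pixel columns grow to the right and rows downward; lengths in m; the calibration is good to about 2 mm. A picture is of the moment at which its call begins: read the wrist's pose just before it. There is no depth.
- r.close_job(): hands the job in; it is judged then, once.
The state is a dict: "time": time; "joint_positions": joint angles; "joint_vel": joint speeds; "joint_torque": joint torques, N m; "ee_pos": TCP position; "eef_rot": TCP orientation; "ft_force": force on the tool from outside, world axes, zero at the start; "torque": the same for the moment, N m; "width": finger opening in m; "grip_force": force on a finger pad.
Only numpy, scipy, OpenCV 4.12 (cv2) and the standard library are available. Lean on these libraries where they do the work, as an engineer would, in place of code of your own. Each camera call takes 0.05 s, during which the arm holds its last target. There are 200 camera calls.

### The job

The lidded well plate has been set down askew on the plate imager's open drawer. With the fingertips, push it along the tray until it sits square in its corner, flush against both metal stops, and then push the drawer fully shut. Never pick up or tip the plate, and leave everything else on the bench where it is.

Things in the scene. Friction and masses are not known exactly. Their poses are not given: they have to be found in the camera images.
- imager: Cream plate imager fixed to the bench: 360 deep (own x), 300 wide (own y), 240 tall. Origin: centre of its underside, on the bench; own x points from its front to its back, z up. Front face at own x = -180, upright to 126 above the bench, then a screen panel slopes back to x = -105 at the top. The drawer comes out to -x through a dark mouth in the face, 190 wide, 60 to 110 above the bench.
- drawer (a joint): How far the drawer is pulled out, in m: 0 fully shut (end stop), at most 0.165. It starts well out. It slides stiffly on runners (about 7 N to move) and stays where it is left.
- drawer_front (a point): Middle of the upright front face of the drawer's cream front block, 52 above the bench; axes as the imager's. Block: 180 wide, 35 to 70 above the bench, 50 deep, its top level with the tray. Push this face along +x to shut the drawer; when shut it still stands 50 in front of the imager's front face.
- plate_home (a point): Where the plate's origin lies when seated: on the black tray, 70 above the bench; axes as the imager's; moves with the drawer (shut: 80 behind the front face). The tray is flat, 180 wide; its -y edge is 105 from this point; no lip at its front or -y side. The -x end of the front block's top is 130 from here.
- back_stop (a point): Middle of the face of the bright aluminium back stop on the tray, 8 tall and 150 long along own y: the plate's long +x side goes flush against it. Axes as the imager's; the point is 4 above the tray.
- side_stop (a point): Middle of the face of the bright aluminium side stop on the tray, 8 tall and 70 long along own x: the plate's short +y side goes flush against it. Axes as the imager's; the point is 4 above the tray.
- plate: White 24-well plate with clear lid (one piece), loose on the tray: 85.5 (own x) by 127.8 (own y) by 20 tall, 70 to 140 g. Origin: centre of its underside. Seated, its axes are the imager's; it starts 10 to 40 mm short of the back stop, 12 to 25 short of the side stop, turned up to 0.15 rad.
- spare_plate: Bystander: open 24-well plate on the bench, 85.5 by 127.8 by 20 tall; origin: centre of its underside.
- dishes: Bystander: stack of three clear round dishes, 91 across, 48 tall; origin: centre of its underside.
- wash_bottle: Bystander: wash bottle with red cap, 60 across, 180 tall with its spout; origin: centre of its underside.
- tip_box: Bystander: blue pipette-tip box with clear lid, 85 by 125 by 65 tall; origin: centre of its underside.
- tube_rack: Bystander: orange rack of small capped tubes, 60 by 200 by 46 tall; origin: centre of its underside.
- forceps: Bystander: steel forceps lying flat, 130 long (own x), 11 wide, 8 tall; origin: centre of its underside.
- slide_box: Bystander: wooden slide box lying on top of the imager, 100 by 180 by 30 tall; origin: centre of its underside.
Mind the look-alikes: they are no part of the job. What is shaped like the plate but orange or turquoise is not meant.

How it is judged:
On the way:
1. the plate is seated square in its corner, against both stops, while the drawer is still out (x of plate in the frame of plate_home between -0.0025 and 0.0025 m and y of plate in the frame of plate_home between -0.0025 and 0.0025 m and angle between the x axis of plate and the x axis of plate_home, either way round below 0.025 rad and z of plate in the frame of plate_home below 0.003 m and value of joint drawer above 0.08 m), for 0.2 s.
At the end, for the whole second after the job is handed in: The drawer is shut to within 3 mm, and the plate lies flat and still on the tray within 2.5 mm of its seated place in each direction and 0.025 rad of square (x of plate in the frame of plate_home between -0.0025 and 0.0025 m and y of plate in the frame of plate_home between -0.0025 and 0.0025 m and angle between the x axis of plate and the x axis of plate_home, either way round below 0.025 rad and z of plate in the frame of plate_home between -0.003 and 0.003 m and value of joint drawer below 0.003 m and linear speed of plate below 0.01 m/s); the robot touches nothing.
It fails at once if the plate is picked up or tipped (raised more than 6 mm, or tilted more than 0.1 rad) (z of plate in the frame of plate_home above 0.006 m or angle between plate's own z axis and vertical above 0.1 rad).
It fails at once if the plate falls off the tray (z of plate in the frame of plate_home below -0.01 m).
It fails at once if a bystander is moved more than 15 mm (distance of any of spare_plate, dishes, wash_bottle, tip_box, tube_rack, forceps, slide_box from where it was at the start of the episode above 0.015 m).
It also fails if it takes over 69 s, if anything falls off the work surface, if the arm or the gripper's body presses on something with over 40 N, if the wrist force passes 120 N, or if a joint passes its speed limit or range.

## Working session

There is one attempt and no reset: what is moved stays moved. The work goes in short steps, Python scripts to look and compute and a tool call to move; the robot and the scene stay as the last step left them, time stands still between calls to the robot, and variables do not carry over. Pictures are saved under pics/ and viewed, at most 10 in all, crops included, and the job is handed in when it is done.

Besides the shell and the picture viewer there is one more tool, called after "Emit:" as a command line: name --argument value ..., lists and objects as JSON in quotes. drive_tool: Moves the arm, as the interface text tells. Its arguments: {"type":"object","properties":{"series":{"type":"array"},"hand":{"type":"number"},"newtons":{"type":"number"}},"required":["series"]}

```bash
ls; mkdir -p pics
python3 - <<'E'
from bench import r, vision
import cv2,pickle
d={}
for n in("scene","top","wrist"):
    s=r.read_state();c=vision.camera(n);c["st"]=s;d[n]=c
    cv2.imwrite(f"pics/{n}0.png",c["color"][:,:,::-1])
pickle.dump(d,open("c0.pkl","wb"))
print({k:v for k,v in s.items()}, r.finger_overhang)
for n in("scene","top"): print(n,d[n]["intrinsics"],d[n]["k1"],d[n]["R"],d[n]["t"])
print(d["wrist"]["mount"])
E
```

```text
pics
{'time': 0.1, 'joint_positions': array([ 1.14637371,  0.33282546, -0.06469075,  1.46084627,  0.02162501,
        1.34990558, -0.08849399]), 'joint_vel': array([-0.00123186, -0.00105389, -0.0001104 , -0.00291465, -0.00039186,
        0.00068705, -0.0004923 ]), 'joint_torque': array([ 1.16826748e-03, -6.24541640e+01,  2.42876523e-02, -3.90718639e+01,
       -6.17038552e-02,  3.66965029e-02,  1.64478533e-04]), 'ee_pos': array([ 0.24428911, -0.57491793,  0.22982828]), 'eef_rot': array([ 9.79882748e-01,  1.99573005e-01, -1.69988342e-04, -6.21440708e-04]), 'ft_force': array([-0.54132055, -0.13843628, -0.07388817]), 'torque': array([ 0.01596746, -0.01010267,  0.01214234]), 'grip_force': 0.0, 'width': 0.08689638100232397} 0.008
scene [[430.83170742   0.         279.24019811]
 [  0.         430.83170742 206.16765627]
 [  0.           0.           1.        ]] -0.13366814726991944 [[ 0.13739254 -0.99051085 -0.00339889]
 [-0.93496257 -0.12855295 -0.33063443]
 [ 0.32706005  0.04860454 -0.94375279]] [-0.11290409  0.61383729  1.18763365]
top [[390.76985409   0.         275.23386918]
 [  0.         390.76985409 205.02157121]
 [  0.           0.           1.        ]] 0.024106160421847652 [[ 0.02808262 -0.99943861 -0.01827088]
 [-0.98951958 -0.02520467 -0.14218198]
 [ 0.14164165  0.02207224 -0.98967189]] [-0.03590776  0.61515584  1.1758455 ]
[[ 1.19490757e-03 -9.52941046e-01 -3.03153321e-01  8.34860822e-02]
 [ 9.99999267e-01  1.19763728e-03  1.76903791e-04 -8.91673682e-04]
 [ 1.94488834e-04 -3.03153310e-01  9.52941778e-01 -1.53612761e-01]
 [ 0.00000000e+00  0.00000000e+00  0.00000000e+00  1.00000000e+00]]
```

View pics/scene0.png

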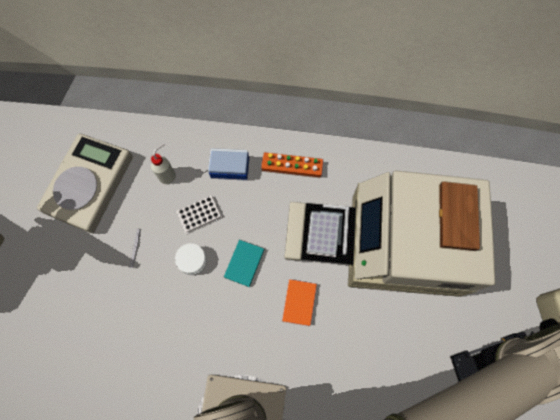

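View pics/top0.png

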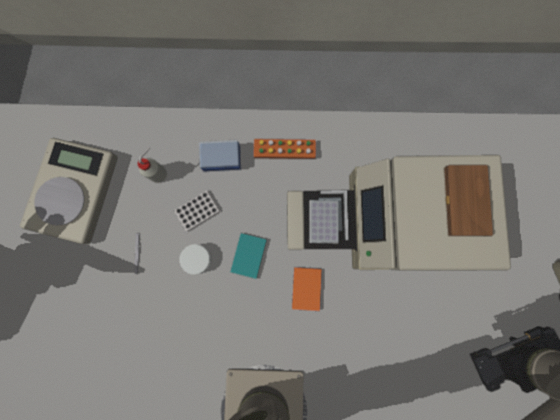

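Candidates (top view): the white lidded plate on the drawer at (323,222), the open spare plate at (197,211), the turquoise block at (249,256) and the orange block at (307,289). I choose the one on the black tray at (323,222). The drawer opens towards world +y, the back stop is the bright strip at (346,215), and the side stop is at (333,192). Next is the close crop.

```bash
cat > h.py <<'E'
import numpy as np, cv2
def cast(c,px,z):
    K=c["intrinsics"]; px=np.atleast_2d(np.float64(px))
    n=cv2.undistortPoints(px.reshape(-1,1,2),K,np.array([c["k1"],0,0,0.])).reshape(-1,2)
    # iterations refine: drawn = ray*(1+k1 r^2)
    R,t=np.array(c["R"]),np.array(c["t"])
    o=-R.T@t; d=np.c_[n,np.ones(len(n))]@R
    return o+d*((z-o[2])/d[:,2])[:,None]
def proj(c,X):
    rv=cv2.Rodrigues(np.array(c["R"]))[0]
    return cv2.projectPoints(np.float64(X).reshape(-1,1,3),rv,np.float64(c["t"]),c["intrinsics"],np.array([c["k1"],0,0,0.]))[0].reshape(-1,2)
def wristcam(c,s):
    from scipy.spatial.transform import Rotation as Ro
    T=np.eye(4);T[:3,:3]=Ro.from_quat(s["eef_rot"]).as_matrix();T[:3,3]=s["ee_pos"]
    M=np.linalg.inv(T@c["mount"]);c=dict(c);c["R"]=M[:3,:3];c["t"]=M[:3,3];return c
E
python3 - <<'E'
import pickle,cv2,numpy as np
d=pickle.load(open("c0.pkl","rb"))
from h import *
a=d["top"]["color"][180:260,275:385];b=d["scene"]["color"][190:280,275:385]
f=lambda i:cv2.resize(i,None,fx=7,fy=7,interpolation=cv2.INTER_CUBIC)[:,:,::-1]
cv2.imwrite("pics/crop_top.png",f(a))
t=d["top"];print(cast(t,[(288,190),(288,249),(302,190),(352,250),(346,192),(323,222)],.07).round(3))
E
```

```text
[[ 0.66  -0.058  0.07 ]
 [ 0.48  -0.062  0.07 ]
 [ 0.661 -0.101  0.07 ]
 [ 0.482 -0.253  0.07 ]
 [ 0.658 -0.235  0.07 ]
 [ 0.564 -0.166  0.07 ]]
```

View pics/crop_top.png

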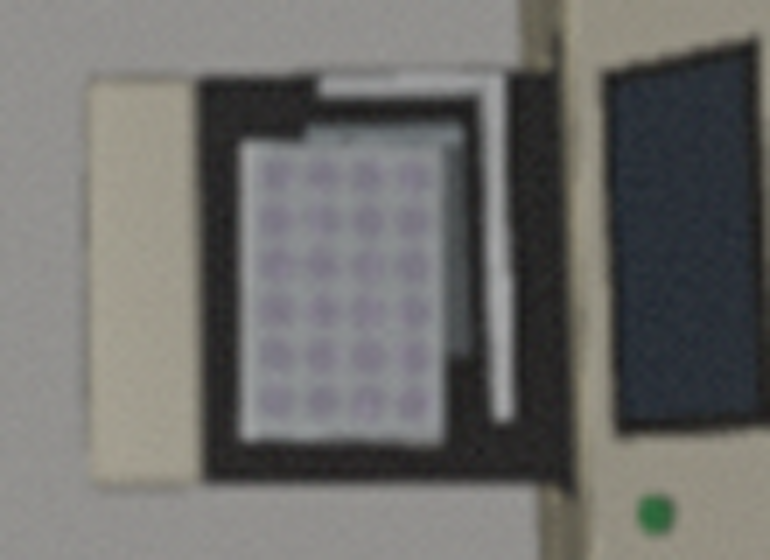

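The crop at (345,290) confirms the white 24-well lidded plate, lying short of both aluminium stops. The tray edge is at y -0.06..-0.25. I'll lift and move the wrist camera over the drawer.

Emit:
drive_tool --series '[[[0,0,4],0],[[0,0,4],0],[[0,1,4],5],[[2,4,1],8],[[3,5,0],8],[[4,5,0],8],[[4,5,0],8],[[4,5,0],8],[[4,5,0],8],[[4,5,0],8]]'

```text
time: 1.4
ee_pos: [0.4905, -0.2295, 0.3605]
eef_rot: [0.742, 0.671, -0.0, 0.0]
ft_force: [1.7, 0.1, -0.3]
width: 0.0871
grip_force: 0.0
```

Emit:
drive_tool --series '[[[3,5,0],6],[[3,5,0],0],[[1,3,0],0],[[0,0,-2],0],[[0,0,-2],0],[[0,0,0],0],[[0,0,0],0],[[0,0,0],0],[[0,0,0],0],[[0,0,0],0]]'

```text
time: 2.65
ee_pos: [0.5597, -0.1013, 0.3208]
eef_rot: [0.707, 0.707, 0.0, 0.0]
ft_force: [0.6, 0.0, 0.2]
width: 0.0868
grip_force: 0.0
```

Run:
```python
from bench import r, vision
import cv2,pickle
s=r.read_state();c=vision.camera("wrist");c["st"]=s
pickle.dump(c,open("w1.pkl","wb"))
cv2.imwrite("pics/w1.png",cv2.resize(c["color"][:,:,::-1],(800,600)))
print(s["time"],s["ee_pos"],s["eef_rot"],s["joint_positions"])
```

```text
2.65 [ 0.55972979 -0.10125613  0.32081725] [7.07003930e-01 7.07209588e-01 1.24143654e-04 1.59394480e-04] [ 0.56972331  0.22063373 -0.56112561  1.4417129   0.11696601  1.51221914
  0.01305335]
```

View pics/w1.png

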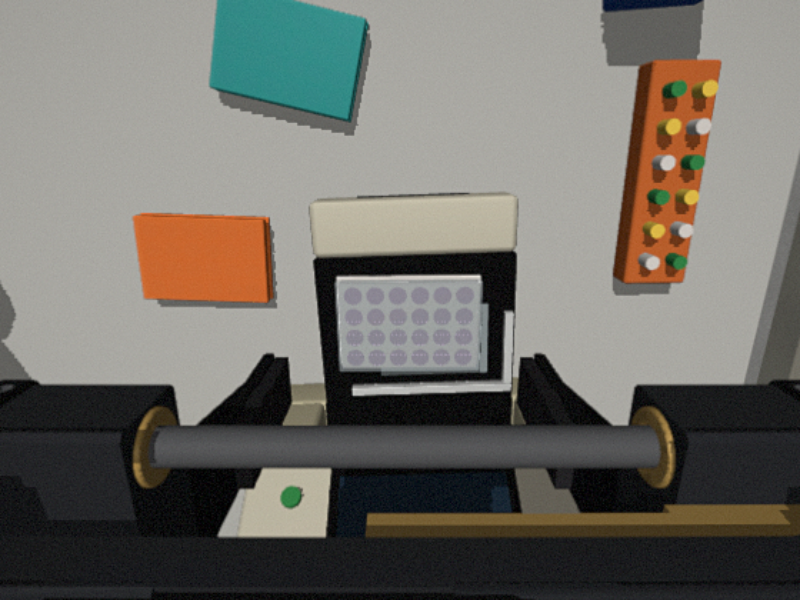

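The wrist view shows the plate top with corners about (337,277), (480,275), (488,370) and (340,372). The back stop runs (353,390)-(508,384), the side stop is at (508,345), and the front block's front edge runs (312,202)-(516,195). Now I'll measure these.

```bash
cat > m.py <<'E'
import pickle,sys
from h import *
def fit(pts):
    vx,vy,x,y=cv2.fitLine(np.float32(pts),cv2.DIST_HUBER,0,1e-3,1e-3).ravel();return np.array([x,y]),np.array([vx,vy])
def X(a,b): return a[0]+a[1]*np.linalg.solve(np.c_[a[1],-b[1]],b[0]-a[0])[0]
def edge(c,p,q,side,L=6,z=None,pol=1):
    """subpixel edge points near segment p-q (800 scale); pol=+1: brighter along 'side' direction; world line on plane z"""
    g=cv2.GaussianBlur(cv2.cvtColor(c["color"],cv2.COLOR_RGB2GRAY),(0,0),.8).astype(np.float32)
    p,q=np.array(p)*.7,np.array(q)*.7;s=np.array(side,float)
    o=np.arange(-L,L+.1,.25);out=[]
    for u in np.linspace(.12,.88,30):
        m=p+(q-p)*u+o[:,None]*s
        v=cv2.remap(g,m[:,0].astype(np.float32)[None],m[:,1].astype(np.float32)[None],1)[0]
        d=np.gradient(v)*pol;k=d.argmax()
        if d[k]>1.5: out.append(m[k])
    w=cast(c,out,z)[:,:2];a=fit(w)
    n=np.array([-a[1][1],a[1][0]]);print(len(out),"rms mm",round(1e3*float(np.median(abs((w-a[0])@n))),2),"mid",a[0].round(4),"ang deg",round(float(np.degrees(np.arctan2(a[1][1],a[1][0])))%180,2))
    return a
E
python3 - <<'E'
from m import *
c=pickle.load(open("w1.pkl","rb"));c=wristcam(c,c["st"])
print("block front");f=edge(c,(320,201),(510,195),(0,1),z=.07)
print("tray -y side");l=edge(c,(317,262),(327,390),(1,0),z=.07,pol=-1)
print("block/tray");b=edge(c,(322,257),(512,251),(0,1),z=.07,pol=-1)
print("back top/bottom face");bs=edge(c,(356,387),(500,381),(0,1),L=4,z=.07);
print("side face");ss=edge(c,(505,318),(505,372),(1,0),L=3,z=.078)
print("plate front");pf=edge(c,(338,277),(480,275),(0,1),L=4,z=.09)
print("plate left");pl=edge(c,(336,280),(340,370),(1,0),L=4,z=.09)
print("plate right");pr=edge(c,(481,280),(482,368),(1,0),L=4,z=.09,pol=-1)
print("plate back");pb=edge(c,(345,372),(380,372),(0,1),L=4,z=.07,pol=-1)
print("plate corners",X(pf,pl),X(pf,pr)); print("stop corner",X(bs,ss)," block corner",X(f,l))
E
```

```text
block front
30 rms mm 0.36 mid [ 0.5688 -0.0552] ang deg 2.16
tray -y side
30 rms mm 0.34 mid [ 0.4815 -0.172 ] ang deg 92.15
block/tray
30 rms mm 0.3 mid [ 0.5597 -0.1042] ang deg 2.23
back top/bottom face
30 rms mm 0.31 mid [ 0.5724 -0.2285] ang deg 2.0
side face
30 rms mm 0.0 mid [ 0.6502 -0.1856] ang deg 93.77
plate front
30 rms mm 0.26 mid [ 0.5567 -0.1175] ang deg 0.71
plate left
30 rms mm 0.28 mid [ 0.5009 -0.1631] ang deg 90.4
plate right
30 rms mm 0.16 mid [ 0.632  -0.1736] ang deg 93.05
plate back
30 rms mm 0.0 mid [ 0.5235 -0.2164] ang deg 0.08
plate corners [ 0.50055945 -0.11818783] [ 0.62895894 -0.11658661]
stop corner [ 0.6528003  -0.22570664]  block corner [ 0.4771914  -0.05861196]
```

Imager y axis sits at +2.15° from world x, and the stops agree with the spec geometry. The plate needs about 26 mm towards the back stop and 18 mm towards the side stop. I'll descend in front of the plate with the fingers partly open.

Emit:
drive_tool --series '[[[0.2,0.7,0],2.2],[[0,0,-4],0],[[0,0,-4],0],[[0,0,-4],0],[[0,0,-4],0],[[0,0,-3],0],[[0,0,-2.5],0],[[0,0,-1.5],0],[[0,0,-0.6],0],[[0,0,0],0]]' --hand 0.3

```text
time: 3.95
ee_pos: [0.5619, -0.0941, 0.0849]
eef_rot: [0.693, 0.721, 0.0, 0.0]
ft_force: [0.5, 0.4, 0.6]
width: 0.0611
grip_force: 0.0
```

Emit:
drive_tool --series '[[[0,0,0],0],[[0,-0.5,0],0],[[0,-0.5,0],0],[[0,-0.3,0],0],[[0,-0.3,0],0],[[0,-0.3,0],0],[[0.0,-0.3,0],0],[[0.0,-0.3,0],0],[[0,-0.3,0],0],[[0,0,0],0]]'

```text
time: 5.2
ee_pos: [0.5616, -0.1226, 0.0846]
eef_rot: [0.693, 0.721, -0.0, 0.0]
ft_force: [0.3, 0.1, 0.7]
width: 0.0609
grip_force: 0.0
```

Emit:
drive_tool --series '[[[0,-0.2,0],0],[[0,-0.2,0],0],[[0,-0.2,0],0],[[0,-0.2,0],0],[[0,-0.1,0],0],[[0,-0.1,0],0],[[0,-0.1,0],0],[[0,-0.1,0],0],[[0,0,0],0],[[0,0,0],0]]'

```text
time: 6.45
ee_pos: [0.5618, -0.1329, 0.0846]
eef_rot: [0.693, 0.721, 0.001, -0.0]
ft_force: [-0.1, 5.4, 0.9]
width: 0.061
grip_force: 2.6
```

Contact with the back stop (5.4 N). I'll back off, rise and go round to the short -y side with the fingers shut.

Emit:
drive_tool --series '[[[0,0.5,0],0],[[0,0.5,0],0],[[0,0,3],0],[[0,0,3],0],[[-3,-2,0],0],[[-3,-2.5,0],0],[[-3.2,-2.1,0],0],[[0,0,-2],0],[[0,0,-2],0],[[0,0,0],0]]' --hand 1 --newtons 10

```text
time: 7.7
ee_pos: [0.4687, -0.1899, 0.1036]
eef_rot: [0.693, 0.721, -0.0, -0.001]
ft_force: [-0.0, 0.6, 0.6]
width: 0.0003
grip_force: 0.0
```

Emit:
drive_tool --series '[[[0,0,-1],0],[[0,0,-1],0],[[0,0,0],0],[[0,0,0],0],[[0.5,0,0],0],[[0.5,0,0],0],[[0.2,0,0],0],[[0.2,0,0],0],[[0.2,0,0],0],[[0,0,0],0]]'

```text
time: 8.95
ee_pos: [0.4858, -0.1902, 0.0846]
eef_rot: [0.693, 0.721, 0.0, -0.0]
ft_force: [-0.1, 0.1, 0.1]
width: 0.001
grip_force: 0.0
```

Emit:
drive_tool --series '[[[0.3,0.01,0],0],[[0.3,0.01,0],0],[[0.3,0.01,0],0],[[0.3,0.01,0],0],[[0.2,0.01,0],0],[[0.2,0.01,0],0],[[0.2,0.01,0],0],[[0.1,0,0],0],[[0.1,0,0],0],[[0,0,0],0]]'

```text
time: 10.2
ee_pos: [0.5058, -0.1895, 0.0846]
eef_rot: [0.693, 0.721, 0.0, 0.0]
ft_force: [0.2, 0.4, -0.1]
width: 0.0004
grip_force: 0.0
```

Emit:
drive_tool --series '[[[0.1,0,0],0],[[0.1,0,0],0],[[0.1,0,0],0],[[0.1,0,0],0],[[0,0,0],0],[[0,0,0],0],[[0,0,0],0],[[0,0,0],0],[[0,0,0],0],[[0,0,0],0]]'

```text
time: 11.45
ee_pos: [0.5097, -0.1895, 0.0846]
eef_rot: [0.693, 0.721, 0.0, 0.0]
ft_force: [0.4, 1.0, 0.3]
width: 0.0002
grip_force: 0.0
```

Emit:
drive_tool --series '[[[0.1,0,0],0],[[0.1,0,0],0],[[0.1,0,0],0],[[0.1,0,0],0],[[0,0,0],0],[[0,0,0],0],[[0,0,0],0],[[0,0,0],0],[[0,0,0],0],[[0,0,0],0]]'

```text
time: 12.7
ee_pos: [0.5137, -0.1895, 0.0846]
eef_rot: [0.693, 0.721, 0.0, 0.0]
ft_force: [-0.2, -0.5, 0.2]
width: 0.0002
grip_force: 0.0
```

Run:
```python
from bench import r, vision
import cv2
c=vision.camera("wrist")
cv2.imwrite("pics/w2.png",c["color"][:,:,::-1])
```

```text
(no output)
```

View pics/w2.png

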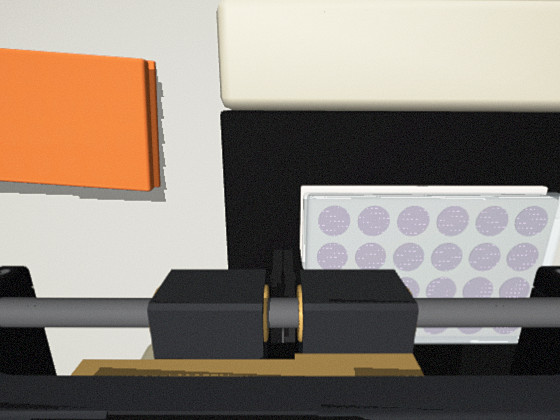

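The fingers (283,270) are slim, and the plate's left side is at (303,220), so the gap is still closing. I'll keep pushing in 1 mm steps.

Emit:
drive_tool --series '[[[0.1,0,0],0],[[0.1,0,0],0],[[0.1,0,0],0],[[0,0,0],0],[[0,0,0],0],[[0,0,0],0],[[0,0,0],0],[[0,0,0],0],[[0,0,0],0],[[0,0,0],0]]'

```text
time: 14.0
ee_pos: [0.5143, -0.1896, 0.0841]
eef_rot: [0.693, 0.72, -0.002, -0.002]
ft_force: [-11.8, 1.8, 8.2]
width: 0.0006
grip_force: 5.9
```

Contact with the side stop (12 N). I'll retreat, rise and look.

Emit:
drive_tool --series '[[[-0.5,0,0],0],[[-1,0,0],0],[[0,0,4],0],[[0,1,5],0],[[2,3,5],0],[[3,4,5],0],[[1,1,2],0],[[0,0,0],0],[[0,0,0],0],[[0,0,0],0]]'

```text
time: 15.25
ee_pos: [0.5572, -0.1053, 0.2875]
eef_rot: [0.694, 0.72, -0.001, -0.001]
ft_force: [-0.2, -0.4, -0.2]
width: 0.0006
grip_force: 0.0
```

Run:
```python
from bench import r, vision
import cv2,pickle
s=r.read_state();c=vision.camera("wrist");c["st"]=s
pickle.dump(c,open("w3.pkl","wb"))
cv2.imwrite("pics/w3.png",cv2.resize(c["color"][:,:,::-1],(800,600)))
print(s["time"],s["ee_pos"])
```

```text
15.25 [ 0.5571933  -0.10527571  0.2874746 ]
```

View pics/w3.png

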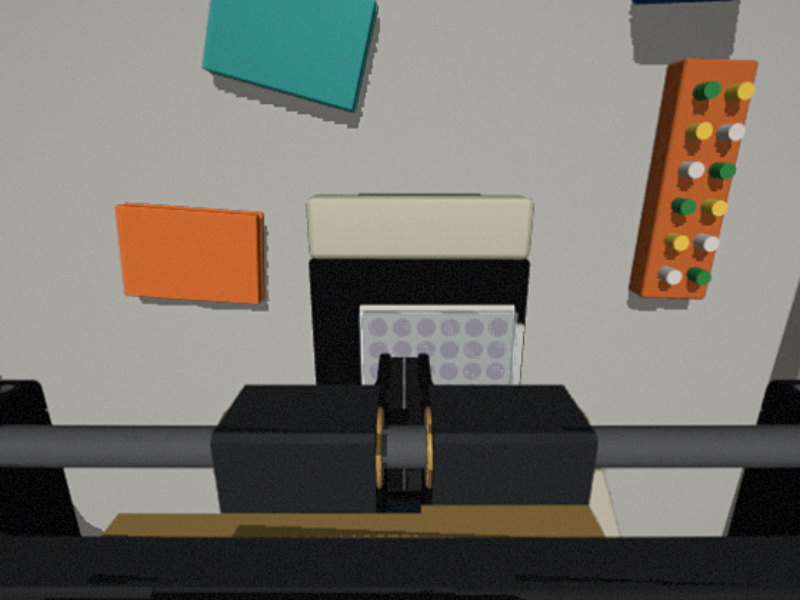

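The plate's front edge runs (362,307)-(514,307), its right side is at the side stop (521,350), and it looks square. Measuring against the tray edges.

Run:
```python
from m import *
for n,segs in (("w1",[((320,201),(510,195)),((317,262),(327,390)),((338,277),(480,275)),((336,280),(340,370)),((481,280),(482,368)),((322,257),(512,251))]),("w3",[((315,197),(525,197)),((311,265),(317,375)),((362,307),(512,307)),((360,310),(362,380)),((515,310),(519,380)),((318,259),(526,259))])):
    c=pickle.load(open(n+".pkl","rb"));c=wristcam(c,c["st"]);print(n)
    f=edge(c,*segs[0],(0,1),L=5,z=.07);l=edge(c,*segs[1],(1,0),L=5,z=.07,pol=-1)
    pf=edge(c,*segs[2],(0,1),L=4,z=.09);pl=edge(c,*segs[3],(1,0),L=4,z=.09)
    pr=edge(c,*segs[4],(1,0),L=3,z=.09,pol=-1); bt=edge(c,*segs[5],(0,1),L=5,z=.07,pol=-1)
    a=np.radians(2.15);ex=np.array([np.sin(a),-np.cos(a)]);ey=np.array([np.cos(a),np.sin(a)])
    print("x gap block front->plate (87.2 seated)",(pf[0]-f[0])@ex*1e3," from block/tray edge (37.2)",(pf[0]-bt[0])@ex*1e3,"y gap left (41.1)",(pl[0]-l[0])@ey*1e3)
```

```text
w1
30 rms mm 0.36 mid [ 0.5688 -0.0552] ang deg 2.16
30 rms mm 0.34 mid [ 0.4815 -0.172 ] ang deg 92.15
30 rms mm 0.26 mid [ 0.5567 -0.1175] ang deg 0.71
30 rms mm 0.28 mid [ 0.5009 -0.1631] ang deg 90.4
30 rms mm 1.43 mid [ 0.6293 -0.1644] ang deg 99.04
30 rms mm 0.3 mid [ 0.5597 -0.1042] ang deg 2.23
x gap block front->plate (87.2 seated) 61.833128090360184  from block/tray edge (37.2) 13.193328139380128 y gap left (41.1) 19.741121596970107
w3
30 rms mm 0.0 mid [ 0.5692 -0.0549] ang deg 2.21
30 rms mm 0.32 mid [ 0.4813 -0.1675] ang deg 91.92
30 rms mm 0.0 mid [ 0.593  -0.1358] ang deg 2.23
30 rms mm 0.33 mid [ 0.5233 -0.1687] ang deg 92.54
30 rms mm 0.73 mid [ 0.6525 -0.1664] ang deg 98.68
30 rms mm 0.0 mid [ 0.5684 -0.1034] ang deg 2.22
x gap block front->plate (87.2 seated) 81.70793045988974  from block/tray edge (37.2) 33.35919341679023 y gap left (41.1) 42.00191883962377
```

Square (2.2°) and on the side stop. The back gap reading depends on which height the visible edge belongs to, so I'll confirm with a gentle two-finger push on the front side.

Emit:
drive_tool --series '[[[2.8,0,0],0],[[0,0,-4],0],[[0,0,-4],0],[[0,0,-4],0],[[0,0,-4],0],[[0,0,-3],0],[[0,0,-1.3],0],[[0,-0.5,0],0],[[0,-0.5,0],0],[[0,0,0],0]]' --hand 0.3

```text
time: 16.55
ee_pos: [0.5868, -0.1152, 0.0869]
eef_rot: [0.694, 0.72, 0.0, 0.001]
ft_force: [-0.3, -0.7, 0.3]
width: 0.0606
grip_force: 0.0
```

Emit:
drive_tool --series '[[[0,-0.3,0],0],[[0,-0.3,0],0],[[0,-0.3,0],0],[[0,-0.3,0],0],[[0,-0.2,0],0],[[0,-0.2,0],0],[[0,-0.1,0],0],[[0,0,0],0],[[0,0,0],0],[[0,0,0],0]]'

```text
time: 17.8
ee_pos: [0.5862, -0.1311, 0.0858]
eef_rot: [0.693, 0.721, 0.0, -0.0]
ft_force: [-0.9, 0.4, 0.4]
width: 0.061
grip_force: 0.0
```

Emit:
drive_tool --series '[[[0,-0.1,0],0],[[0,-0.1,0],0],[[0,0,0],0],[[0,0,0],0],[[0,0,0],0],[[0,0,0],0],[[0,0,0],0],[[0,0,0],0],[[0,0,0],0],[[0,0,0],0]]'

```text
time: 19.05
ee_pos: [0.5863, -0.1321, 0.0858]
eef_rot: [0.693, 0.721, 0.0, -0.0]
ft_force: [-0.1, 6.0, 0.1]
width: 0.0608
grip_force: 2.6
```

Contact came at the same depth as before, so the plate is flush on both stops. Now I'll go round to the front of the drawer block.

Emit:
drive_tool --series '[[[0,0.4,0],0],[[0,0.6,0],0],[[0,0,2],0],[[0,2,2],0],[[-1,4,0],0],[[-1,4.2,0],0],[[0,0,-3],0],[[0,0,-3],0],[[0,0,-1],0],[[0,0,0],0]]'

```text
time: 20.3
ee_pos: [0.5664, -0.0205, 0.0566]
eef_rot: [0.693, 0.721, 0.0, 0.0]
ft_force: [-0.9, 0.5, -0.1]
width: 0.061
grip_force: 0.0
```

Emit:
drive_tool --series '[[[0,-0.8,0],0],[[0,-0.8,0],0],[[0,-0.3,0],0],[[0,-0.3,0],0],[[0,-0.3,0],0],[[0,-0.3,0],0],[[0,-0.4,0],0],[[0,-0.4,0],0],[[0,-0.4,0],0],[[0,-0.4,0],0]]'

```text
time: 21.55
ee_pos: [0.5667, -0.0627, 0.056]
eef_rot: [0.693, 0.721, 0.001, -0.001]
ft_force: [2.3, 7.5, -1.9]
width: 0.061
grip_force: 3.6
```

Emit:
drive_tool --series '[[[0.02,-0.4,0],0],[[0.02,-0.4,0],0],[[0.02,-0.4,0],0],[[0.02,-0.4,0],0],[[0.02,-0.4,0],0],[[0.02,-0.4,0],0],[[0.02,-0.4,0],0],[[0.02,-0.4,0],0],[[0.02,-0.4,0],0],[[0.02,-0.4,0],0]]'

```text
time: 22.8
ee_pos: [0.5682, -0.1028, 0.0559]
eef_rot: [0.693, 0.721, 0.001, -0.001]
ft_force: [-0.7, 7.5, 2.4]
width: 0.061
grip_force: 3.6
```

Emit:
drive_tool --series '[[[0.02,-0.4,0],0],[[0.02,-0.4,0],0],[[0.02,-0.4,0],0],[[0.02,-0.4,0],0],[[0.02,-0.4,0],0],[[0.02,-0.4,0],0],[[0.01,-0.3,0],0],[[0.01,-0.2,0],0],[[0,0,0],0],[[0,0,0],0]]'

```text
time: 24.05
ee_pos: [0.5693, -0.1323, 0.0558]
eef_rot: [0.693, 0.721, 0.0, -0.001]
ft_force: [-2.4, 5.5, 3.6]
width: 0.0606
grip_force: 2.8
```

Run:
```python
from bench import r, vision
import cv2
c=vision.camera("top")["color"][160:280,265:425]
cv2.imwrite("pics/t4.png",cv2.resize(c,None,fx=5,fy=5,interpolation=2)[:,:,::-1])
```

```text
(no output)
```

View pics/t4.png

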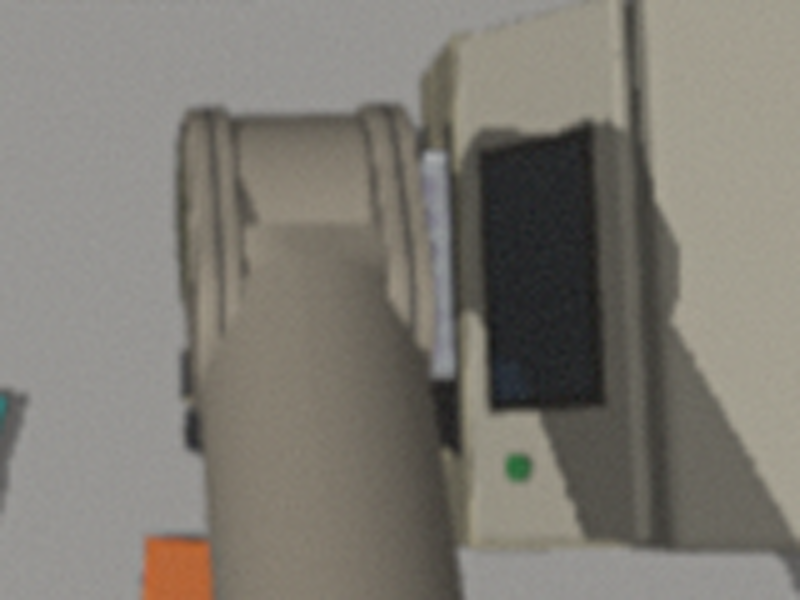

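The plate's white rear strip at (437,260) is entering the mouth and the drawer is still partly out. I'll keep pushing.

Emit:
drive_tool --series '[[[0.02,-0.4,0],0],[[0.02,-0.4,0],0],[[0.02,-0.4,0],0],[[0.02,-0.4,0],0],[[0.02,-0.4,0],0],[[0.01,-0.3,0],0],[[0.01,-0.3,0],0],[[0.01,-0.2,0],0],[[0,0,0],0],[[0,0,0],0]]'

```text
time: 25.35
ee_pos: [0.5704, -0.1603, 0.0557]
eef_rot: [0.693, 0.721, 0.0, -0.001]
ft_force: [-3.0, 5.6, 3.8]
width: 0.0604
grip_force: 2.8
```

Emit:
drive_tool --series '[[[0.02,-0.4,0],0],[[0.01,-0.3,0],0],[[0.01,-0.3,0],0],[[0.01,-0.2,0],0],[[0.01,-0.2,0],0],[[0.01,-0.2,0],0],[[0.01,-0.2,0],0],[[0,-0.2,0],0],[[0,0,0],0],[[0,0,0],0]]'

```text
time: 26.6
ee_pos: [0.5712, -0.1802, 0.0556]
eef_rot: [0.693, 0.721, 0.0, -0.001]
ft_force: [-3.9, 5.7, 3.5]
width: 0.0608
grip_force: 2.9
```

Emit:
drive_tool --series '[[[0,-0.1,0],0],[[0.01,-0.1,0],0],[[0,-0.1,0],0],[[0.01,-0.1,0],0],[[0,-0.1,0],0],[[0.01,-0.1,0],0],[[0,-0.1,0],0],[[0,-0.1,0],0],[[0,0,0],0],[[0,0,0],0]]'

```text
time: 27.85
ee_pos: [0.5715, -0.188, 0.0556]
eef_rot: [0.693, 0.721, 0.0, -0.001]
ft_force: [-4.6, 5.9, 3.7]
width: 0.061
grip_force: 3.2
```

Emit:
drive_tool --series '[[[0,-0.1,0],0],[[0.01,-0.1,0],0],[[0,-0.1,0],0],[[0.01,-0.1,0],0],[[0,-0.1,0],0],[[0,-0.1,0],0],[[0,0,0],0],[[0,0,0],0],[[0,0,0],0],[[0,0,0],0]]'

```text
time: 29.1
ee_pos: [0.5717, -0.194, 0.0556]
eef_rot: [0.693, 0.721, 0.0, -0.001]
ft_force: [-3.7, 5.8, 4.8]
width: 0.0611
grip_force: 3.2
```

Emit:
drive_tool --series '[[[0,-0.1,0],0],[[0.01,-0.1,0],0],[[0,-0.1,0],0],[[0.01,-0.1,0],0],[[0,-0.1,0],0],[[0,-0.1,0],0],[[0,0,0],0],[[0,0,0],0],[[0,0,0],0],[[0,0,0],0]]'

```text
time: 30.35
ee_pos: [0.5717, -0.1953, 0.0555]
eef_rot: [0.692, 0.722, 0.002, -0.004]
ft_force: [-7.3, 20.1, 9.9]
width: 0.0611
grip_force: 9.9
```

End stop reached (20 N, stalled). I'll ease off, retreat and check.

Emit:
drive_tool --series '[[[0,0.3,0],0],[[0,0.3,0],0],[[0,0.6,0],0],[[0,1,0],0],[[0,3,0],0],[[0,4,0],0],[[0,4,2],0],[[0,4,4],0],[[0,3,4],0],[[0,0,0],0]]'

```text
time: 31.6
ee_pos: [0.574, 0.0038, 0.1594]
eef_rot: [0.692, 0.722, 0.002, 0.002]
ft_force: [0.2, 0.5, -0.1]
width: 0.0611
grip_force: 0.0
```

Run:
```python
from bench import r, vision
import cv2,pickle
s=r.read_state();c=vision.camera("wrist");c["st"]=s
pickle.dump(c,open("w5.pkl","wb"))
cv2.imwrite("pics/w5.png",cv2.resize(c["color"][:,:,::-1],(800,600)))
print(s["time"],s["ee_pos"],s["ft_force"])
```

```text
31.6 [0.57402757 0.00380943 0.15937378] [ 0.15469145  0.54107479 -0.08893415]
```

View pics/w5.png

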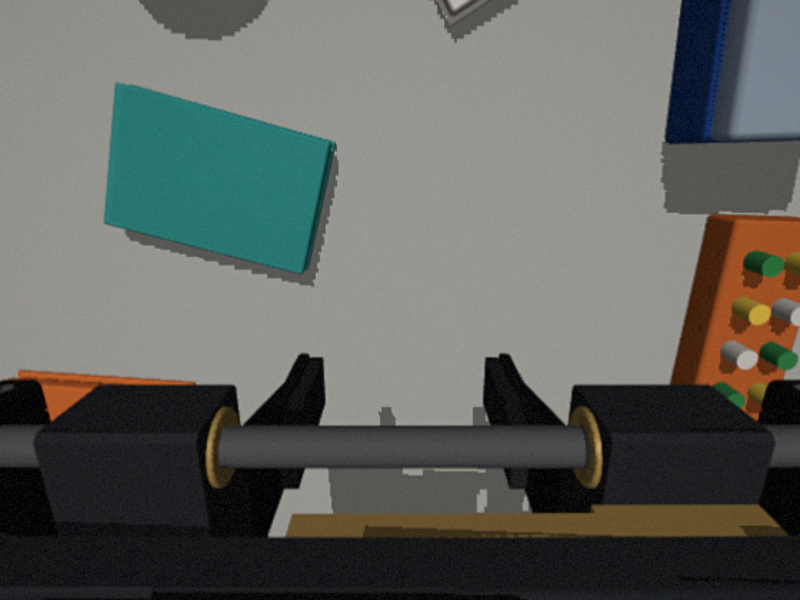

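Only the bench is in view here (turquoise block at (220,180), tip box, tube rack). I'll raise the camera to see the closed drawer.

Emit:
drive_tool --series '[[[0,0,4],0],[[0,0,4],0],[[0,0,4],0],[[0,0,4],0],[[0,-2,2],0],[[0,-3,2],0],[[0,-3,0],0],[[0,-2,0],0],[[0,0,0],0],[[0,0,0],0]]' --hand 0

```text
time: 32.9
ee_pos: [0.5723, -0.0989, 0.3553]
eef_rot: [0.693, 0.721, 0.0, -0.0]
ft_force: [-0.0, 1.4, -0.6]
width: 0.0872
grip_force: 0.0
```

Run:
```python
from bench import r, vision
import cv2,pickle
s=r.read_state();c=vision.camera("wrist");c["st"]=s
pickle.dump(c,open("w6.pkl","wb"))
cv2.imwrite("pics/w6.png",cv2.resize(c["color"][:,:,::-1],(800,600)))
print(s["time"],s["ee_pos"],s["ft_force"])
```

```text
32.9 [ 0.57234542 -0.09887124  0.35533481] [-0.03987112  1.40370704 -0.61657311]
```

View pics/w6.png

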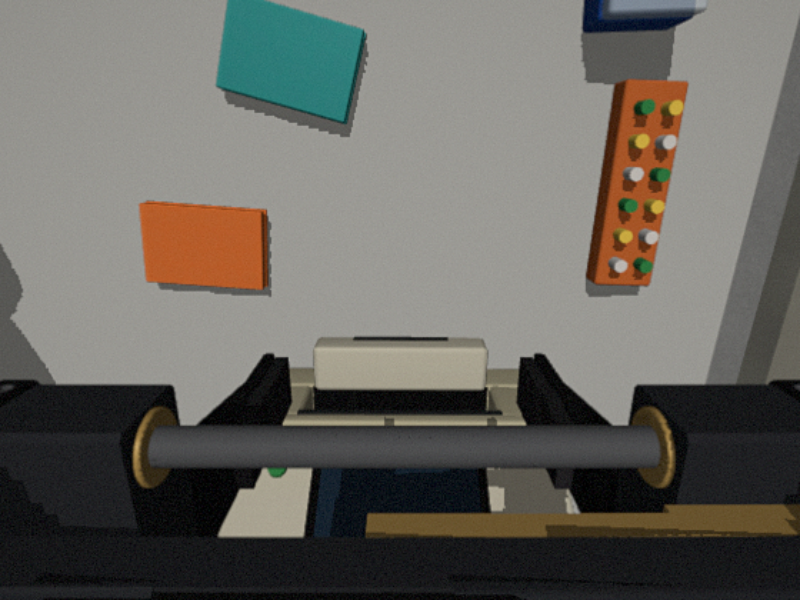

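The block (315-488, 342-388) sits against the mouth. I'll check that its rear edge coincides with the face plane: foot of the face at row 369, upright top at row ~417.

Run:
```python
from m import *
c=pickle.load(open("w6.pkl","rb"));c=wristcam(c,c["st"])
b=edge(c,(318,388),(485,388),(0,1),L=4,z=.07,pol=-1)
f=edge(c,(320,343),(482,341),(0,1),L=4,z=.07)
for z,p,q,s in((0,(290,369),(312,369),1),(0,(490,369),(514,369),1),(.126,(292,416),(320,416),1),(.126,(490,416),(514,416),1)):
    edge(c,p,q,(0,1),L=4,z=z,pol=s)
```

```text
30 rms mm 0.0 mid [ 0.5732 -0.252 ] ang deg 2.37
30 rms mm 0.49 mid [ 0.5753 -0.1969] ang deg 1.29Traceback (most recent call last):
  File "<stdin>", line 6, in <module>
  File "m.py", line 16, in edge
    w=cast(c,out,z)[:,:2];a=fit(w)
      ~~~~^^^^^^^^^
  File "h.py", line 4, in cast
    n=cv2.undistortPoints(px.reshape(-1,1,2),K,np.array([c["k1"],0,0,0.])).reshape(-1,2)
      ~~~~~~~~~~~~~~~~~~~^^^^^^^^^^^^^^^^^^^^^^^^^^^^^^^^^^^^^^^^^^^^^^^^^
cv2.error: OpenCV(4.12.0) /io/opencv/modules/calib3d/src/undistort.dispatch.cpp:347: error: (-215:Assertion failed) CV_IS_MAT(_src) && CV_IS_MAT(_dst) && (_src->rows == 1 || _src->cols == 1) && (_dst->rows == 1 || _dst->cols == 1) && _src->cols + _src->rows - 1 == _dst->rows + _dst->cols - 1 && (CV_MAT_TYPE(_src->type) == CV_32FC2 || CV_MAT_TYPE(_src->type) == CV_64FC2) && (CV_MAT_TYPE(_dst->type) == CV_32FC2 || CV_MAT_TYPE(_dst->type) == CV_64FC2) in function 'cvUndistortPointsInternal'
```

Run:
```python
from m import *
c=pickle.load(open("w6.pkl","rb"));c=wristcam(c,c["st"])
g=cv2.cvtColor(c["color"],cv2.COLOR_RGB2GRAY)
print(g[252:300,213],g[252:300,352])
for r8 in (368,370,410,414,418): 
    z=0 if r8<380 else .126
    print(r8,z,cast(c,[(304*.7,r8*.7),(503*.7,r8*.7)],z)[:,:2].round(4).tolist())
```

```text
[155 152 154 154 151 117  97 101  99 103 108 108 109 105 105 114 139 145
 122 108 102 106 106  99  93  97  87  83  86  74  70  62  62  45  38  14
  28  44  77 101 111 120 146 158 161 137  51  39] [155 151 157 152 155 148 114 106 102 104 109 105 112 107 105 109 113 143
 151 101  98 102 107 101 106 104 103 103 110 103 105 104 107 107 110 105
 111 114 114 101 102 111 126 150 162 139  49  36]
368 0 [[0.4602, -0.2667], [0.6965, -0.2569]]
370 0 [[0.4602, -0.2693], [0.6968, -0.2595]]
410 0.126 [[0.486, -0.2469], [0.6693, -0.2393]]
414 0.126 [[0.4859, -0.2511], [0.6697, -0.2435]]
418 0.126 [[0.4858, -0.2554], [0.6702, -0.2477]]
```

The stall was carried entirely by the two fingertips (2 × 9.9 N ≈ 20 N), against about 6 N while sliding. That means the drawer is on its end stop, and the block's rear edge agrees with the face plane to within my reading error. Handing in.

```bash
python3 -c "
from bench import r
print(r.close_job())"
```

```text
the job is handed in; nothing more can be done
None
```

I pushed the plate flush against both stops, pushed the drawer onto its end stop, and handed the job in; no verdict came back, and I couldn't see the plate once it was inside the imager.

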